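# Load the tasting tray

### The job

Load the bamboo tray for the next coffee tasting: stand both lidded paper cups in its long bay, and in its square bay put the tall lidded tub with the short lidded tub stacked on top, the short one's feet down in the recesses of the tall one's lid. Set everything down upright without dropping it, and leave the tub and the cup that have no lids standing where they are.

Things in the scene. Friction and masses are not known exactly. Their poses are not given: they have to be found in the camera images.
- tray: Bamboo tray, fixed, 310 (x) by 110 mm (y); on left or right of table, x roughly away from robot (yaw within 0.2). Origin: underside centre. Floor 6 mm thick; rim 5 mm thick, top at 22 mm. Batten 5 mm thick at x=+42.5 mm, top at 18 mm, divides it. Long cup bay: x -150 to +40 mm; square tub bay, far end: x +45 to +150 mm (centre +97.5); both y -50 to +50 mm.
- tub_tall: Square tub, 62 x 62 mm, 78 mm high, grey sides, fixed flush bamboo lid with four 13 mm square dark-floored recesses, 5 mm deep, at x, y = +-18.5 mm, for a tub's feet: seated there, that tub's origin is 73 mm above this one. 150-310 g. Four feet 8 mm across, 6 mm high, at x, y = +-18.5 mm. Origin: centre of underside at foot bottoms; x, y along the sides (start yaw within 0.4 rad of table axes). 
- tub_short: Square tub, 62 x 62 mm, only 52 mm high, straight grey sides, fixed flush plain flat bamboo lid without recesses. 105-210 g. Four feet 8 mm across, 6 mm high, at x, y = +-18.5 mm. Origin: centre of underside at foot bottoms; x, y along the sides (start yaw within 0.4 rad of table axes). 
- tub_open: Look-alike that stays: square grey tub without lid, empty, 62 x 62 mm, 70 mm high. Origin: centre of the underside at foot level, z up.
- cup_a: Lidded kraft-paper cup: 44 mm across at the foot, tapering out to 57 mm at 57 mm height; flat black lid 62 mm across from 56 to 68 mm height, thin rim on top to 71 mm. Origin: centre of its foot, z up; round, its yaw means nothing. 40-85 g. The two are alike. Loose things start upright, 95 mm or more between centres, among clutter under 80 mm tall (taller near table edges).
- cup_b: Lidded kraft-paper cup: 44 mm across at the foot, tapering out to 57 mm at 57 mm height; flat black lid 62 mm across from 56 to 68 mm height, thin rim on top to 71 mm. Origin: centre of its foot, z up; round, its yaw means nothing. 40-85 g. The two are alike. Loose things start upright, 95 mm or more between centres, among clutter under 80 mm tall (taller near table edges).
- cup_open: Look-alike that stays: the same kraft-paper cup without lid, empty, 44 mm across at the foot, 61 mm at the rim, 58 mm high. Origin: centre of its foot, z up.
Things that resemble listed ones, but are neither listed nor needed, are in the scene too. Leave any blue look-alike of the tub_tall alone.

How it is judged (in metres and radians):
At the end, for the whole second after the job is handed in: Both lidded cups upright (0.1 rad) on the long bay's floor; tall tub upright (0.08 rad) on the square bay's floor; short tub on it, centred within 7 mm, 70 to 75.5 mm above its origin; all four released, at rest; lidless tub and cup upright within 30 mm of their start (x of cup_a in the frame of tray between -0.15 and 0.04 m and y of cup_a in the frame of tray between -0.05 and 0.05 m and z of cup_a in the frame of tray between 0.003 and 0.01 m and angle between each of cup_a, cup_b's own z axis and vertical below 0.1 rad and linear speed of each of cup_a, cup_b, tub_tall, tub_short below 0.02 m/s and angular speed of each of cup_a, cup_b, tub_tall, tub_short below 0.2 rad/s and contact force between each of cup_a, cup_b, tub_tall, tub_short and the fingers below 0.05 N and x of cup_b in the frame of tray between -0.15 and 0.04 m and y of cup_b in the frame of tray between -0.05 and 0.05 m and z of cup_b in the frame of tray between 0.003 and 0.01 m and x of tub_tall in the frame of tray between 0.045 and 0.15 m and y of tub_tall in the frame of tray between -0.05 and 0.05 m and z of tub_tall in the frame of tray between 0.003 and 0.01 m and angle between each of tub_tall, tub_short's own z axis and vertical below 0.08 rad and z of tub_short in the frame of tub_tall between 0.07 and 0.0755 m and horizontal distance between tub_short and tub_tall below 0.007 m and distance of each of tub_open, cup_open from where it was at the start of the episode below 0.03 m and angle between each of tub_open, cup_open's own z axis and vertical below 0.15 rad); the robot touches nothing.
It fails at once if the tub without lid is pushed more than 30 mm from its place or tipped (distance of tub_open from where it was at the start of the episode above 0.03 m or angle between tub_open's own z axis and vertical above 0.5 rad).
It fails at once if the cup without lid is pushed more than 30 mm from its place or tipped (distance of cup_open from where it was at the start of the episode above 0.03 m or angle between cup_open's own z axis and vertical above 0.5 rad).
It fails at once if a lidded tub or cup is dropped or thrown (faster than 0.7 m/s while no finger touches it) ((linear speed of tub_tall above 0.7 m/s and contact force between tub_tall and the fingers below 0.01 N) or (linear speed of tub_short above 0.7 m/s and contact force between tub_short and the fingers below 0.01 N) or (linear speed of cup_a above 0.7 m/s and contact force between cup_a and the fingers below 0.01 N) or (linear speed of cup_b above 0.7 m/s and contact force between cup_b and the fingers below 0.01 N)).
It also fails if it takes over 120 s, if anything falls off the work surface, if the arm or the gripper's body presses on something with over 40 N, if the wrist force passes 120 N, or if a joint passes its speed limit or range.

### The arm

A 7-joint arm with a two-finger parallel gripper is mounted at the origin on the work surface. World frame = base frame: x ahead of the robot, y to its left, z up, the work surface at z = 0. Lengths are in mm, angles in rad, forces in N, time in s.
With the tool pointing down it reaches from about 425 to 950 mm from the base axis. Payload 4.7 kg.
Tool frame: the origin (TCP) lies on the centre line of the jaws, within the pads' length; the fingertips stand r.tcp_to_tips ahead of it and the grasp point (between the pads) lies 8 mm behind it (r.tcp_to_tips is the distance from the TCP to the fingertips, in mm); z points along the fingers, y is the line along which they close (so a half turn about z gives the same grasp; the last joint's range is limited). The gripper opens to 85 mm and grips with 20 to 120 N. Pads are 22 mm wide; open, the fingers measure 114 mm over their backs; the gripper's body (76 mm by 85 mm) begins 54 mm behind the grasp point. The pads swing forward as they close: fully open they stand 13 mm farther back than shut.
Start: joints at [-1.207, 0.469, -0.049, 1.532, 0.024, 1.141, -0.082], TCP at [258.336, 623.626, 242.335] pointing down, gripper open.
Joint ranges: [-2.59, 2.59], [-0.33, 1.99], [-1.39, 1.29], [0.1, 2.45], [-1.04, 4.18], [0.21, 1.99], [-2.66, 2.66]. Speed limits (rad/s): [2.57, 2.57, 3.14, 3.14, 3.14, 3.14, 3.14].

### API

Orientations are given as a unit quaternion [w, x, y, z].
In Python, from plant import sensors, optics, r gives the robot as it stands.
- The arm moves only by the tool hand_motion, called after "Emit:" as name(argument=value, ...) on one line, values as JSON. Schema: {"type":"object","properties":{"steps":{"type":"array","items":{"type":"object","properties":{"jaw":{"type":"number"},"d":{"type":"array","items":{"type":"number"},"minItems":3,"maxItems":3},"turn":{"type":"number"}},"additionalProperties":false,"required":["jaw"]},"minItems":1,"maxItems":5},"clamp_n":{"type":"number"},"only":{"type":"string"},"quiet":{"type":"boolean"},"lines":{"type":"string"}},"required":["steps"],"additionalProperties":false}. steps is a list of rows, 1 to 5 of them, each an object with the fields jaw (the finger opening in mm), d (a list: dx, dy, dz in units of 20 mm), turn (a turn about the tool's z in rad); a field left out counts as zero (the opening has to be given); each row is the pose to reach, as a shift and turn from the pose commanded when the call began, along the tool's axes at that moment; what a row does not reach only later rows make up. A row lasts 1/8 s, in which the tool goes at most 62.5 mm and 0.188 rad, less where a joint would pass 70% of its speed; a pose out of reach is approached as far as the arm can. The fingers move at their own pace and stop on an object; clamp_n is the grip in N (left out, the last holds). Time passes only in rows, so rows that do not move let the fingers close. The tool returns the time, the measured TCP pose, the force, the opening and the grip force at its end. only (a regular expression) keeps the lines of the reply that match it, lines (a string "A,B") keeps lines A to B, and quiet returns only ok. Input that does not fit is refused with a message, and nothing moves.
- sensors.sense(): the state, without advancing time (a new reading comes with each control period).
- optics.read_camera(name): name is "side" or "top"; returns (picture, depth): 384x512x3 uint8, red, green, blue; 384x512 float32, mm along the optical axis (not along the pixel's ray), 0 where there is no reading.
- optics.camera_params(name): a dict with "camera_matrix" (3x3 intrinsics, pixels), "eye" and "rotation" of the camera in the world. Camera axes: x right, y up, looking along -z (the intrinsics and any distortion apply to the point x, -y, -z); pixel columns grow to the right and rows downward; lengths in mm; the calibration is good to about 2 mm. A picture is of the moment at which its call begins. camera_params takes no time and is no camera call.
- r.hand_in(): hands the job in; it is judged then, once.
The state is a dict: "time_s": time; "joint_positions": joint angles; "qd": joint speeds; "effort": joint torques, N m; "position": TCP position; "ee_rot": TCP orientation; "wrist_force": force on the tool from outside, world axes, zero at the start; "ft_torque": the same for the moment, N m; "gripper_width": finger opening in mm; "finger_force": force on a finger pad.
Only numpy, scipy, OpenCV 4.12 (cv2) and the standard library are available. Lean on these libraries where they do the work, as an engineer would, in place of code of your own. Each camera call takes 0.05 s, during which the arm holds its last target. There are 200 camera calls.

## Working session

There is one attempt and no reset: what is moved stays moved. The work goes in short steps, Python scripts to look and compute and a tool call to move; the robot and the scene stay as the last step left them, time stands still between calls to the robot, and variables do not carry over. Pictures are saved under pics/ and viewed, at most 14 in all, crops included, and the job is handed in when it is done.

```bash
ls; mkdir -p pics; python3 - <<'E'
from plant import sensors, optics, r
import cv2,numpy as np
print(sensors.sense()); print(r.tcp_to_tips)
for n in("top","side"):
    p,d=optics.read_camera(n); cv2.imwrite(f"pics/{n}0.png",cv2.resize(p[:,:,::-1],(800,600),interpolation=cv2.INTER_CUBIC)); np.savez(f"{n}0.npz",p=p,d=d)
    print(n,optics.camera_params(n),(d>0).mean())
E
```

```text
pics
{'time_s': 0.0, 'joint_positions': array([-1.20691459,  0.46944527, -0.04860602,  1.53366737,  0.02410511,
        1.14100329, -0.08229378]), 'qd': array([ 1.27673352e-03, -6.49189993e-04, -2.93660039e-03, -1.06481555e-03,
       -3.06672876e-05, -9.45188844e-04, -1.43995052e-05]), 'effort': array([-1.79582125e-04, -5.10302746e+01, -4.64935997e-02, -2.37711722e+01,
        1.08024370e-02,  7.85289245e-03, -3.04080238e-06]), 'position': array([258.13558274, 623.09380328, 241.27009594]), 'ee_rot': array([-1.54420747e-04,  1.95106595e-01,  9.80781565e-01, -9.56306009e-04]), 'wrist_force': array([ 0.56661986, -0.09033707,  0.12363507]), 'ft_torque': array([-0.03318957, -0.00732297, -0.00846549]), 'finger_force': 0.0, 'gripper_width': 85.5960450121382}
11.0
top {'camera_matrix': array([[467.10309453,   0.        , 253.12228876],
       [  0.        , 467.10309453, 191.50676968],
       [  0.        ,   0.        ,   1.        ]]), 'eye': array([ 411.11547441,   -5.41927693, 1225.46758359]), 'rotation': array([ 0.71146635,  0.0447389 , -0.05149975, -0.69940106])} 0.9958699544270834
side {'camera_matrix': array([[450.48148111,   0.        , 251.54561704],
       [  0.        , 450.48148111, 191.10952673],
       [  0.        ,   0.        ,   1.        ]]), 'eye': array([387.2070892 , 723.0272365 , 927.52577459]), 'rotation': array([-0.11172725, -0.04140757,  0.34616808,  0.93057514])} 0.9960225423177084
```

View pics/top0.png

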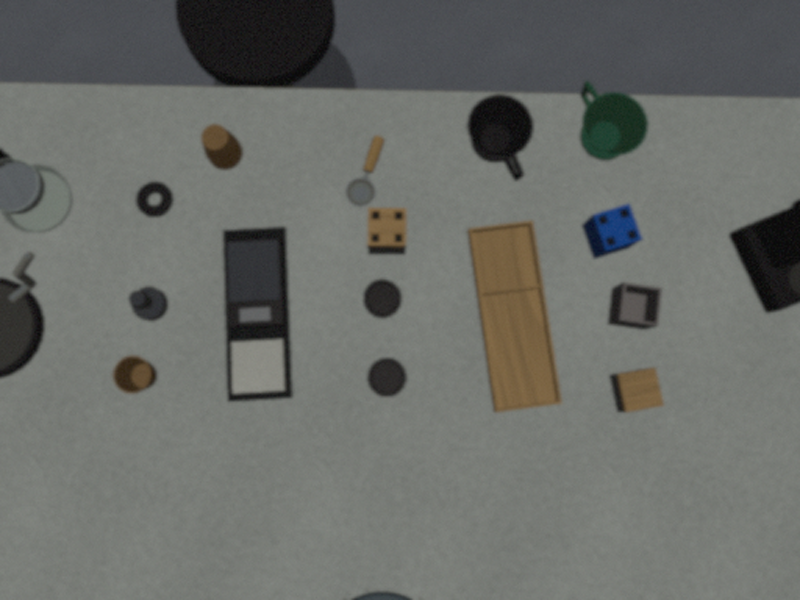

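View pics/side0.png

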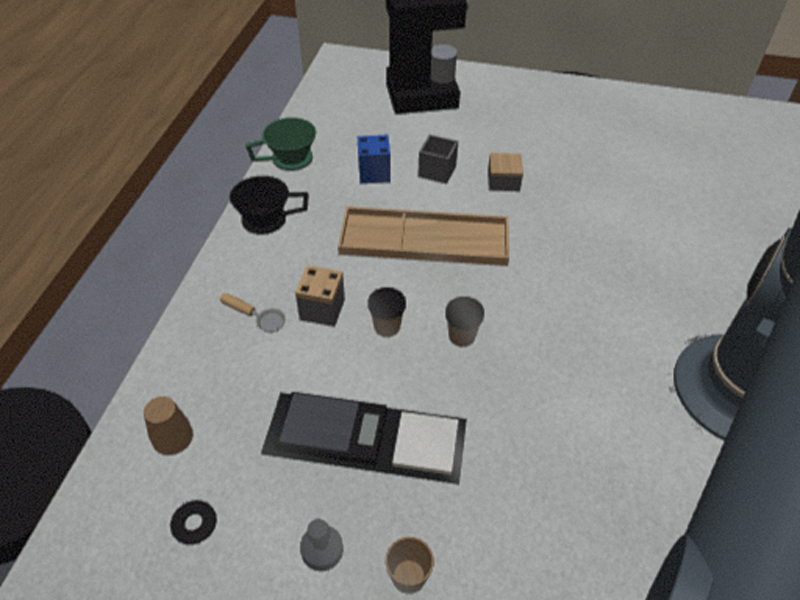

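Top view (800x600 px) candidates:
- **Tall tub:** wood lid with recesses at (387,228). The blue look-alike at (613,230) stays.
- **Short tub:** plain wood lid at (638,390). The open tub at (638,305) stays.
- **Lidded cups:** black lids at (382,298) and (387,377). The open cup at (135,375) and the inverted cup at (222,145) stay.
- **Tray:** centred near (515,316).

Next I measure heights and outlines.

```bash
cat > h.py <<'E'
import numpy as np, cv2
from scipy.spatial.transform import Rotation as R
from plant import sensors, optics, r
def cloud(n,d):
    c=optics.camera_params(n);K=c["camera_matrix"];q=c["rotation"]
    v,u=np.mgrid[:d.shape[0],:d.shape[1]]
    P=np.dstack([(u-K[0,2])/K[0,0]*d,-(v-K[1,2])/K[1,1]*d,-d])
    return P@R.from_quat([*q[1:],q[0]]).as_matrix().T+c["eye"]
def ray(n,uv,z):
    c=optics.camera_params(n);K=c["camera_matrix"];q=c["rotation"];uv=np.atleast_2d(uv).astype(float)
    D=np.c_[(uv[:,0]-K[0,2])/K[0,0],-(uv[:,1]-K[1,2])/K[1,1],-np.ones(len(uv))]@R.from_quat([*q[1:],q[0]]).as_matrix().T
    return (c["eye"]+D*((z-c["eye"][2])/D[:,2])[:,None])[:,:2]
def tool():
    s=sensors.sense();q=s["ee_rot"];return np.array(s["position"]),R.from_quat([*q[1:],q[0]]).as_matrix()
def go(x,y,z,closedir):
    "shift in tool axes, and turn so tool y lies along angle closedir (world)"
    p,M=tool();sh=M.T@(np.array([x,y,z])-p)
    a=np.arctan2(M[1,1],M[0,1]);t=-(closedir-a);t=(t+np.pi/2)%np.pi-np.pi/2
    print("shift",sh.round(1),"turn",round(t,3))
E
python3 - <<'E'
from h import *
c={"tall":(387,228),"cupA":(382,298),"cupB":(387,377),"short":(638,390),"open":(638,305),"blue":(613,230),"cupopen":(135,375),"inv":(222,140),"tray":(515,340)}
z=np.load("top0.npz");p,d=z["p"],z["d"];W=cloud("top",d);d2=np.load("side0.npz");W2=cloud("side",d2["d"])
for k,(u,v) in c.items():
    u,v=int(u*.64),int(v*.64);w=W[v-2:v+3,u-2:u+3].reshape(-1,3);m=np.median(w,0)
    print(k,m.round(1),end=" ")
    if k in("tray",):
        S=(W[...,2]>-4)&(W[...,2]<40)&(cv2.cvtColor(p,cv2.COLOR_RGB2HSV)[...,1]>90)
    else: S=abs(W[...,2]-m[2])<9
    S[np.hypot(W[...,0]-m[0],W[...,1]-m[1])>(250 if k=="tray" else 55)]=0
    cs,_=cv2.findContours(S.astype(np.uint8),0,2);q=max(cs,key=cv2.contourArea)[:,0]
    zt=dict(tall=78,short=52,open=70,blue=78,tray=22,cupA=70,cupB=70).get(k,58)
    X=ray("top",q,zt).astype(np.float32);(cx,cy),(a,b),g=cv2.minAreaRect(X);(ex,ey),rr=cv2.minEnclosingCircle(X)
    print("rect",round(cx,1),round(cy,1),round(a,1),round(b,1),round(g,1),"circ",round(ex,1),round(ey,1),round(rr,1))
    N=W2[(np.hypot(W2[...,0]-cx,W2[...,1]-cy)<33)]
    print("   side top z pct",np.percentile(N[:,2],[50,90,97]).round(1), "xy of high",np.median(N[N[:,2]>np.percentile(N[:,2],80)],0).round(1))
t=cv2.resize(p[120:280,190:450],(780,480),interpolation=cv2.INTER_CUBIC);cv2.imwrite("pics/crop.png",cv2.convertScaleAbs(t[:,:,::-1],alpha=1.7))
E
```

```text
tall [685.7   2.2  77.8] rect 686.3 -0.4 61.7 60.5 1.1 circ 686.4 -0.4 43.2
   side top z pct [76.7 79.6 80.7] xy of high [6.871e+02 5.000e-01 7.960e+01]
cupA [573.3   7.7  67.7] rect 571.8 6.4 58.0 57.5 1.0 circ 571.5 6.1 30.9
   side top z pct [64.1 70.2 71.7] xy of high [571.6   9.2  70.2]
cupB [446.4  -2.1  68.9] rect 446.5 -4.6 58.8 59.1 1.0 circ 446.5 -3.6 30.6
   side top z pct [65.2 70.3 71.7] xy of high [ 4.448e+02 -2.000e-01  7.030e+01]
short [ 433.7 -405.7   53. ] rect 433.6 -408.8 62.1 65.2 10.9 circ 434.0 -409.0 43.2
   side top z pct [51.  53.8 54.8] xy of high [ 432.6 -408.1   53.8]
open [ 575.5 -422.7   11.4] rect 566.5 -400.0 38.0 44.2 82.8 circ 566.4 -400.5 28.2
   side top z pct [41.5 67.6 71.1] xy of high [ 563.8 -380.3   67.6]
blue [ 687.9 -363.4   78. ] rect 692.6 -369.6 62.9 67.1 18.0 circ 692.5 -370.3 43.4
   side top z pct [75.5 79.3 80.6] xy of high [ 693.  -367.5   79.3]
cupopen [444.  415.5   4.2] rect 442.5 395.9 103.4 104.0 79.2 circ 441.8 395.8 53.4
   side top z pct [15.5 56.2 58.8] xy of high [442.9 385.8  56.3]
inv [827.4 272.7  78.3] rect 837.3 288.5 48.1 45.2 35.0 circ 836.9 287.9 24.9
   side top z pct [60.7 78.6 79.9] xy of high [830.4 288.8  78.6]
tray [ 514.3 -215.6    6.2] rect 554.7 -211.8 305.0 107.6 8.3 circ 554.8 -211.8 160.1
   side top z pct [6.1 8.7 9.5] xy of high [ 555.  -212.9    8.7]
```

View pics/crop.png

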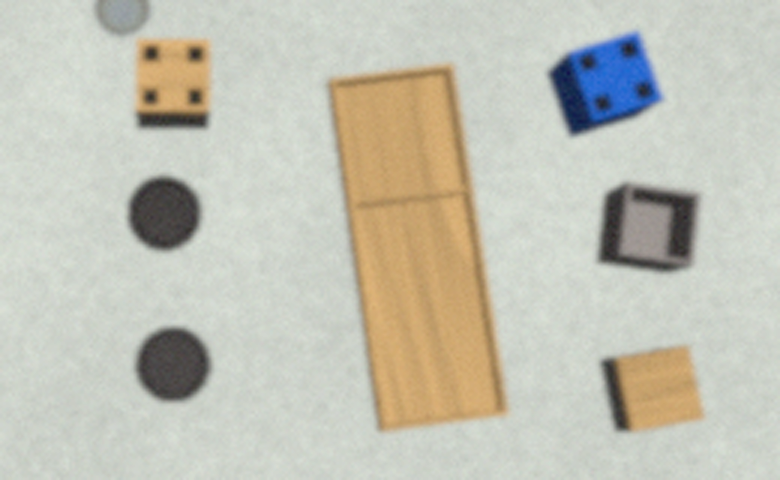

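The crop confirms the choice: recessed wood lid at (173,77), two black lids at (165,213) and (173,364), plain wood lid at (660,388). Tray yaw is about +8.3°. I start with the tall tub.

```bash
python3 - <<'E'
from h import *
go(686.5,0,200,np.radians(91.1))
E
```

```text
shift [-634.2 -411.7   42.1] turn -0.412
```

The manual's scale: shifts go in units of 20 mm. Converting my numbers, -250 mm is -12.5, -200 mm is -10.

Emit:
hand_motion(steps=[{"jaw":85, "d":[-2.5, -1.6, 0], "turn":-0.1}, {"jaw":85, "d":[-5, -3.25, 0], "turn":-0.2}, {"jaw":85, "d":[-7.5, -4.9, 0], "turn":-0.3}, {"jaw":85, "d":[-10, -6.5, 0], "turn":-0.4}, {"jaw":85, "d":[-12.5, -8.15, 0], "turn":-0.412}], clamp_n=30)

```text
time_s: 0.72
position: [427.7, 375.4, 242.0]
ee_rot: [-0.0, -0.01, 1.0, -0.0]
wrist_force: [1.9, 0.7, -0.2]
gripper_width: 85.1
finger_force: 0.0
```

```bash
python3 -c "
from h import *
go(686.5,0,200,np.radians(91.1))"
```

```text
shift [-251.2 -380.5   42. ] turn 0.001
```

Scaled: -250 mm is -12.5, -200 mm is -10.

Emit:
hand_motion(steps=[{"jaw":85, "d":[-1.65, -2.5, 0.25]}, {"jaw":85, "d":[-3.3, -5, 0.5]}, {"jaw":85, "d":[-4.95, -7.5, 0.75]}, {"jaw":85, "d":[-6.6, -10, 1]}, {"jaw":85, "d":[-8.25, -12.5, 1.25]}])

```text
time_s: 1.35
position: [597.3, 128.9, 216.9]
ee_rot: [-0.0, -0.01, 1.0, 0.0]
wrist_force: [0.8, 1.0, 0.1]
gripper_width: 84.6
finger_force: 0.0
```

Emit:
hand_motion(steps=[{"jaw":85, "d":[-1.65, -2.5, 0.25]}, {"jaw":85, "d":[-3.3, -5, 0.5]}, {"jaw":85, "d":[-4.3, -6.525, 0.85]}, {"jaw":85, "d":[-4.3, -6.525, 0.85]}, {"jaw":85, "d":[-4.3, -6.525, 0.85]}])

```text
time_s: 1.98
position: [684.6, 2.9, 199.7]
ee_rot: [-0.001, -0.01, 1.0, 0.001]
wrist_force: [-0.8, 1.0, -0.9]
gripper_width: 85.3
finger_force: 0.0
```

```bash
python3 -c "
from h import *
go(686.5,0,45,np.radians(91.1))"
```

```text
shift [ -2.   -3.1 154.7] turn 0.001
```

Emit:
hand_motion(steps=[{"jaw":85, "d":[-0.1, -0.15, 2]}, {"jaw":85, "d":[-0.1, -0.15, 4]}, {"jaw":85, "d":[-0.1, -0.15, 5.5]}, {"jaw":85, "d":[-0.1, -0.15, 6.75]}, {"jaw":85, "d":[-0.1, -0.15, 7.75]}])

```text
time_s: 2.6
position: [686.6, 1.2, 44.5]
ee_rot: [-0.0, -0.011, 1.0, 0.001]
wrist_force: [0.9, 0.3, -0.5]
gripper_width: 84.9
finger_force: 0.0
```

Emit:
hand_motion(steps=[{"jaw":85}, {"jaw":85}])

```text
time_s: 2.85
position: [688.0, -0.7, 46.4]
ee_rot: [0.001, -0.01, 1.0, 0.0]
wrist_force: [0.2, -0.0, 0.4]
gripper_width: 84.9
finger_force: 0.0
```

```bash
python3 - <<'E'
from h import *
go(686.5,0,45,np.radians(91.1))
p,d=optics.read_camera("side");cv2.imwrite("pics/s1.png",cv2.resize(p[100:260,150:400,::-1],(750,480),interpolation=cv2.INTER_CUBIC))
E
```

```text
shift [1.4 0.8 1.4] turn 0.001
```

View pics/s1.png

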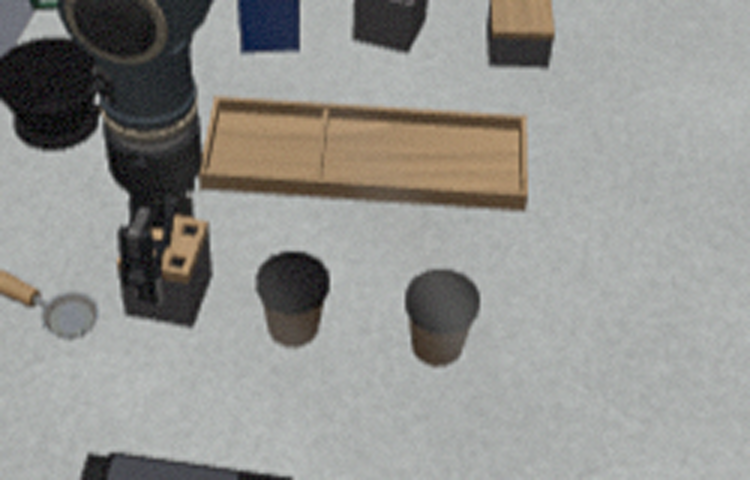

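The fingers straddle the recessed-lid tub: near finger at (145,255), lid at (190,245). I close now.

Scaled: 1 mm is 0.05.

Emit:
hand_motion(steps=[{"jaw":55, "d":[0.05, 0.05, 0.05]}, {"jaw":55, "d":[0.05, 0.05, 0.05]}, {"jaw":55, "d":[0.05, 0.05, 0.05]}, {"jaw":55, "d":[0.05, 0.05, 0.05]}, {"jaw":55, "d":[0.05, 0.05, 0.05]}], clamp_n=40)

```text
time_s: 3.52
position: [686.8, 0.3, 45.4]
ee_rot: [0.001, -0.01, 1.0, 0.0]
wrist_force: [-1.4, 1.6, 5.6]
gripper_width: 62.0
finger_force: 43.9
```

Emit:
hand_motion(steps=[{"jaw":55, "d":[0, 0, -1.5]}, {"jaw":55, "d":[0, 0, -3.75]}, {"jaw":55, "d":[0, 0, -3.75]}])

```text
time_s: 3.9
position: [688.6, -0.8, 122.9]
ee_rot: [0.004, -0.009, 1.0, -0.0]
wrist_force: [0.4, -0.5, -1.7]
gripper_width: 61.7
finger_force: 44.6
```

```bash
python3 - <<'E'
from h import *
T=np.array([554.8,-211.8]);a=np.radians(8.3);c,s=np.cos(a),np.sin(a)
for x in(97.5,-8,-103):print(x,(T+[c*x,s*x]).round(1))
x,y=T+[c*97.5,s*97.5]
go(x,y,120,a+np.pi/2)
E
```

```text
97.5 [ 651.3 -197.7]
-8 [ 546.9 -213. ]
-103 [ 452.9 -226.7]
shift [  41.  -196.2    2.6] turn -0.126
```

Scaled: -45 mm is -2.25, 41 mm is 2.05.

Emit:
hand_motion(steps=[{"jaw":55, "d":[0.5, -2.25, 0], "turn":-0.03}, {"jaw":55, "d":[1, -4.75, 0], "turn":-0.07}, {"jaw":55, "d":[1.5, -7.25, 0], "turn":-0.1}, {"jaw":55, "d":[1.9, -9, 0], "turn":-0.126}, {"jaw":55, "d":[2.05, -9.8, 0], "turn":-0.126}])

```text
time_s: 4.53
position: [646.9, -200.2, 117.5]
ee_rot: [-0.002, -0.07, 0.998, -0.0]
wrist_force: [-0.5, 0.9, -2.4]
gripper_width: 61.2
finger_force: 44.6
```

Emit:
hand_motion(steps=[{"jaw":55}, {"jaw":55}, {"jaw":55}])

```text
time_s: 4.9
position: [649.6, -194.3, 119.1]
ee_rot: [0.0, -0.074, 0.997, 0.001]
wrist_force: [0.1, 0.9, -1.8]
gripper_width: 61.9
finger_force: 44.6
```

```bash
python3 - <<'E'
from h import *
a=np.radians(8.3)
go(651.3,-197.7,51.5,a+np.pi/2)
p,d=optics.read_camera("side");cv2.imwrite("pics/s2.png",cv2.resize(p[60:220,150:400,::-1],(750,480),interpolation=cv2.INTER_CUBIC))
E
```

```text
shift [-1.1 -3.7 67.6] turn 0.004
```

View pics/s2.png

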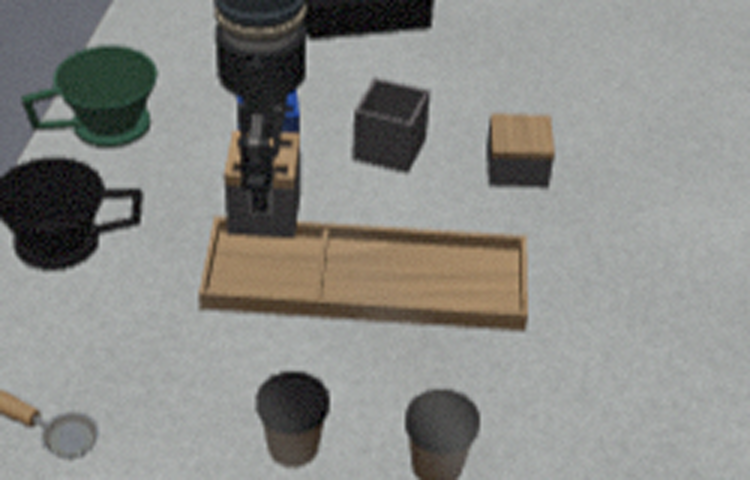

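The tall tub hangs upright at (263,185), above the square bay. I lower it.

Scaled: -3 mm is -0.15, -1 mm is -0.05.

Emit:
hand_motion(steps=[{"jaw":55, "d":[-0.05, -0.15, 1]}, {"jaw":55, "d":[-0.05, -0.15, 2]}, {"jaw":55, "d":[-0.05, -0.15, 2.75]}, {"jaw":55, "d":[-0.05, -0.15, 3.1]}, {"jaw":55, "d":[-0.05, -0.15, 3.25]}])

```text
time_s: 5.58
position: [650.3, -199.8, 53.6]
ee_rot: [-0.0, -0.073, 0.997, 0.0]
wrist_force: [-0.7, 0.9, -1.3]
gripper_width: 61.3
finger_force: 44.6
```

Emit:
hand_motion(steps=[{"jaw":55}, {"jaw":55}, {"jaw":55, "d":[0, 0, 0.05]}, {"jaw":55, "d":[0, 0, 0.075]}, {"jaw":55, "d":[0, 0, 0.075]}])

```text
time_s: 6.2
position: [650.4, -199.8, 52.8]
ee_rot: [-0.0, -0.073, 0.997, 0.0]
wrist_force: [0.7, -0.3, -1.5]
gripper_width: 61.5
finger_force: 44.6
```

Emit:
hand_motion(steps=[{"jaw":55, "d":[0, 0, 0.025]}, {"jaw":55, "d":[0, 0, 0.05]}, {"jaw":55, "d":[0, 0, 0.05]}, {"jaw":55, "d":[0, 0, 0.05]}])

```text
time_s: 6.7
position: [650.4, -199.8, 51.7]
ee_rot: [-0.0, -0.073, 0.997, 0.0]
wrist_force: [0.1, -0.3, -2.3]
gripper_width: 61.6
finger_force: 44.6
```

Emit:
hand_motion(steps=[{"jaw":55, "d":[0, 0, 0.025]}, {"jaw":55, "d":[0, 0, 0.05]}, {"jaw":55, "d":[0, 0, 0.05]}, {"jaw":55, "d":[0, 0, 0.05]}])

```text
time_s: 7.2
position: [650.5, -199.8, 51.4]
ee_rot: [0.0, -0.073, 0.997, 0.0]
wrist_force: [-2.7, 0.4, 5.0]
gripper_width: 61.6
finger_force: 44.9
```

Contact is felt (wrist z force went from -2 to +5). I release and rise.

Emit:
hand_motion(steps=[{"jaw":85}, {"jaw":85}, {"jaw":85}, {"jaw":85}])

```text
time_s: 7.7
position: [650.4, -199.8, 50.6]
ee_rot: [-0.0, -0.073, 0.997, 0.0]
wrist_force: [0.6, 0.6, 0.6]
gripper_width: 85.2
finger_force: 0.0
```

Emit:
hand_motion(steps=[{"jaw":85, "d":[0, 0, -1.5]}, {"jaw":85, "d":[0, 0, -4]}, {"jaw":85, "d":[0, 0, -6]}, {"jaw":85, "d":[0, 0, -6]}])

```text
time_s: 8.2
position: [652.8, -200.6, 175.1]
ee_rot: [0.004, -0.072, 0.997, -0.001]
wrist_force: [0.7, 0.1, -0.8]
gripper_width: 85.1
finger_force: 0.0
```

```bash
python3 - <<'E'
from h import *
go(571.7,7,160,np.pi/2)
E
```

```text
shift [ 50.3 217.2  14.1] turn 0.145
```

Emit:
hand_motion(steps=[{"jaw":85, "d":[0.6, 2.5, 0.5], "turn":0.05}, {"jaw":85, "d":[1.2, 5.25, 0.7], "turn":0.1}, {"jaw":85, "d":[1.8, 8, 0.7], "turn":0.145}, {"jaw":85, "d":[2.3, 10, 0.7], "turn":0.145}, {"jaw":85, "d":[2.5, 10.8, 0.7], "turn":0.145}])

```text
time_s: 8.82
position: [568.2, 9.5, 155.8]
ee_rot: [-0.001, -0.002, 1.0, 0.0]
wrist_force: [0.3, 1.0, 0.2]
gripper_width: 84.8
finger_force: 0.0
```

Emit:
hand_motion(steps=[{"jaw":85, "d":[0, 0, 1.5]}, {"jaw":85, "d":[0, 0, 2.5]}, {"jaw":85, "d":[0, 0, 2.5]}, {"jaw":85, "d":[0, 0, 2.5]}])

```text
time_s: 9.32
position: [570.4, 5.8, 107.2]
ee_rot: [0.0, 0.001, 1.0, -0.0]
wrist_force: [0.8, -0.1, 0.2]
gripper_width: 84.5
finger_force: 0.0
```

```bash
python3 - <<'E'
from h import *
go(571.7,7,54,np.pi/2)
E
```

```text
shift [-1.3  1.3 53.2] turn -0.001
```

Emit:
hand_motion(steps=[{"jaw":85, "d":[-0.05, 0.05, 1.25]}, {"jaw":85, "d":[-0.05, 0.05, 2.25]}, {"jaw":85, "d":[-0.05, 0.05, 2.65]}, {"jaw":85, "d":[-0.05, 0.05, 2.65]}, {"jaw":85, "d":[-0.05, 0.05, 2.65]}])

```text
time_s: 9.95
position: [571.5, 7.6, 54.8]
ee_rot: [0.001, -0.0, 1.0, 0.0]
wrist_force: [0.8, 0.0, -0.3]
gripper_width: 85.0
finger_force: 0.0
```

Emit:
hand_motion(steps=[{"jaw":55}, {"jaw":55}, {"jaw":55}, {"jaw":55}, {"jaw":55}], clamp_n=20)

```text
time_s: 10.58
position: [571.4, 7.7, 54.6]
ee_rot: [0.001, -0.0, 1.0, 0.0]
wrist_force: [0.1, -0.1, 5.9]
gripper_width: 61.5
finger_force: 21.4
```

Emit:
hand_motion(steps=[{"jaw":55, "d":[0, 0, -1]}, {"jaw":55, "d":[0, 0, -3]}, {"jaw":55, "d":[0, 0, -3]}, {"jaw":55, "d":[0, 0, -3]}])

```text
time_s: 11.08
position: [570.0, 7.7, 113.2]
ee_rot: [-0.001, -0.0, 1.0, 0.0]
wrist_force: [-0.2, 0.5, -1.4]
gripper_width: 61.2
finger_force: 22.2
```

```bash
python3 - <<'E'
from h import *
a=np.radians(8.3)
go(546.9,-213,115,a+np.pi/2)
p,d=optics.read_camera("side");cv2.imwrite("pics/s3.png",cv2.resize(p[60:240,150:400,::-1],(750,540),interpolation=cv2.INTER_CUBIC))
E
```

```text
shift [  23.2 -220.7   -1.8] turn -0.145
```

View pics/s3.png

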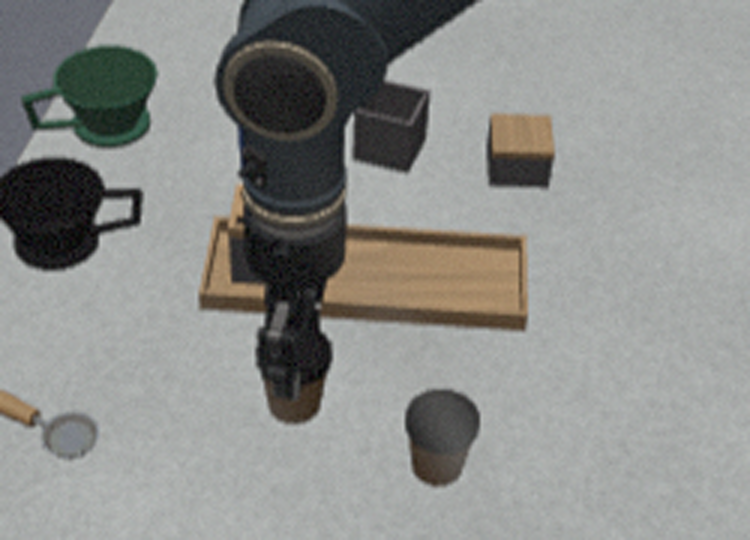

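The cup is held upright at (295,375). I move it over the long bay.

Emit:
hand_motion(steps=[{"jaw":55, "d":[0.3, -2, 0], "turn":-0.03}, {"jaw":55, "d":[0.6, -4.5, 0], "turn":-0.06}, {"jaw":55, "d":[0.85, -7, 0], "turn":-0.1}, {"jaw":55, "d":[1.05, -9.5, 0], "turn":-0.13}, {"jaw":55, "d":[1.15, -11, 0], "turn":-0.145}])

```text
time_s: 11.75
position: [546.0, -215.4, 112.3]
ee_rot: [-0.001, -0.071, 0.997, 0.0]
wrist_force: [0.2, -0.5, -1.0]
gripper_width: 61.1
finger_force: 22.2
```

Emit:
hand_motion(steps=[{"jaw":55}, {"jaw":55}, {"jaw":55}])

```text
time_s: 12.12
position: [547.9, -210.3, 113.3]
ee_rot: [-0.0, -0.074, 0.997, 0.001]
wrist_force: [-1.3, 0.5, 0.0]
gripper_width: 61.6
finger_force: 22.2
```

```bash
python3 - <<'E'
from h import *
a=np.radians(8.3)
go(546.9,-213,60.6,a+np.pi/2)
E
```

```text
shift [ 1.3 -2.6 52.6] turn 0.003
```

Scaled: 50 mm is 2.5, 48 mm is 2.4.

Emit:
hand_motion(steps=[{"jaw":55, "d":[0.05, -0.1, 0.75]}, {"jaw":55, "d":[0.05, -0.1, 1.5]}, {"jaw":55, "d":[0.05, -0.1, 2.1]}, {"jaw":55, "d":[0.05, -0.1, 2.4]}, {"jaw":55, "d":[0.05, -0.1, 2.5]}])

```text
time_s: 12.75
position: [546.9, -214.4, 63.2]
ee_rot: [-0.0, -0.073, 0.997, 0.0]
wrist_force: [-0.2, -0.7, -0.4]
gripper_width: 61.0
finger_force: 22.2
```

Emit:
hand_motion(steps=[{"jaw":55}, {"jaw":55}, {"jaw":55}, {"jaw":55, "d":[0, 0, 0.05]}, {"jaw":55, "d":[0, 0, 0.05]}])

```text
time_s: 13.38
position: [547.0, -214.4, 62.8]
ee_rot: [-0.0, -0.073, 0.997, 0.0]
wrist_force: [-0.4, 0.9, -1.7]
gripper_width: 61.1
finger_force: 22.2
```

Emit:
hand_motion(steps=[{"jaw":55, "d":[0, 0, 0.025]}, {"jaw":55, "d":[0, 0, 0.05]}, {"jaw":55, "d":[0, 0, 0.05]}, {"jaw":55, "d":[0, 0, 0.05]}])

```text
time_s: 13.88
position: [547.0, -214.4, 61.8]
ee_rot: [0.0, -0.073, 0.997, 0.0]
wrist_force: [0.0, -1.0, -1.3]
gripper_width: 61.2
finger_force: 22.2
```

Emit:
hand_motion(steps=[{"jaw":55, "d":[0, 0, 0.025]}, {"jaw":55, "d":[0, 0, 0.05]}, {"jaw":55, "d":[0, 0, 0.05]}, {"jaw":55, "d":[0, 0, 0.05]}])

```text
time_s: 14.38
position: [547.0, -214.4, 60.8]
ee_rot: [-0.0, -0.073, 0.997, 0.0]
wrist_force: [-0.1, 1.2, -0.5]
gripper_width: 61.4
finger_force: 22.2
```

Emit:
hand_motion(steps=[{"jaw":55, "d":[0, 0, 0.025]}, {"jaw":55, "d":[0, 0, 0.035]}, {"jaw":55, "d":[0, 0, 0.035]}, {"jaw":55, "d":[0, 0, 0.035]}])

```text
time_s: 14.88
position: [547.4, -214.4, 60.7]
ee_rot: [0.0, -0.073, 0.997, 0.0]
wrist_force: [-1.4, 0.7, 5.0]
gripper_width: 61.5
finger_force: 22.6
```

Emit:
hand_motion(steps=[{"jaw":85}, {"jaw":85}, {"jaw":85}, {"jaw":85}])

```text
time_s: 15.38
position: [546.9, -214.5, 59.9]
ee_rot: [-0.0, -0.073, 0.997, 0.0]
wrist_force: [0.6, -0.3, -0.6]
gripper_width: 85.2
finger_force: 0.0
```

Emit:
hand_motion(steps=[{"jaw":85, "d":[0, 0, -1.25]}, {"jaw":85, "d":[0, 0, -3]}, {"jaw":85, "d":[0, 0, -4]}, {"jaw":85, "d":[0, 0, -4]}])

```text
time_s: 15.88
position: [548.0, -214.8, 141.6]
ee_rot: [0.002, -0.073, 0.997, -0.001]
wrist_force: [0.7, 0.7, -0.2]
gripper_width: 85.0
finger_force: 0.0
```

```bash
python3 - <<'E'
from h import *
go(446,-3,115,np.pi/2)
E
```

```text
shift [ 70.4 224.4  26. ] turn 0.145
```

Emit:
hand_motion(steps=[{"jaw":85, "d":[0.75, 2.5, 0], "turn":0.05}, {"jaw":85, "d":[1.6, 5.25, 0], "turn":0.1}, {"jaw":85, "d":[2.5, 8, 0], "turn":0.145}, {"jaw":85, "d":[3.3, 10.5, 0.5], "turn":0.145}, {"jaw":85, "d":[3.5, 11.15, 1], "turn":0.145}])

```text
time_s: 16.5
position: [443.1, -1.0, 118.8]
ee_rot: [-0.001, -0.003, 1.0, 0.0]
wrist_force: [0.0, -0.1, 1.0]
gripper_width: 84.8
finger_force: 0.0
```

Emit:
hand_motion(steps=[{"jaw":85, "d":[0, 0, 0.25]}, {"jaw":85, "d":[0, 0, 0.25]}, {"jaw":85, "d":[0, 0, 0.25]}, {"jaw":85, "d":[0, 0, 0.25]}])

```text
time_s: 17.0
position: [446.0, -4.8, 115.2]
ee_rot: [0.0, 0.001, 1.0, -0.0]
wrist_force: [0.1, 0.3, -0.7]
gripper_width: 85.2
finger_force: 0.0
```

```bash
python3 - <<'E'
from h import *
go(446,-3,54,np.pi/2)
E
```

```text
shift [ 0.1  1.8 61.2] turn -0.002
```

Emit:
hand_motion(steps=[{"jaw":85, "d":[0, 0.075, 1.25]}, {"jaw":85, "d":[0, 0.075, 2.4]}, {"jaw":85, "d":[0, 0.075, 3]}, {"jaw":85, "d":[0, 0.075, 3.05]}, {"jaw":85, "d":[0, 0.075, 3.05]}])

```text
time_s: 17.62
position: [446.1, -2.5, 54.6]
ee_rot: [0.001, 0.0, 1.0, 0.0]
wrist_force: [-0.8, 0.1, 0.6]
gripper_width: 85.0
finger_force: 0.0
```

Emit:
hand_motion(steps=[{"jaw":55}, {"jaw":55}, {"jaw":55}, {"jaw":55}, {"jaw":55}], clamp_n=20)

```text
time_s: 18.25
position: [446.2, -2.4, 54.8]
ee_rot: [0.001, -0.0, 1.0, 0.0]
wrist_force: [-0.6, 0.0, 5.7]
gripper_width: 61.1
finger_force: 21.0
```

Emit:
hand_motion(steps=[{"jaw":55, "d":[0, 0, -1]}, {"jaw":55, "d":[0, 0, -3]}, {"jaw":55, "d":[0, 0, -3]}, {"jaw":55, "d":[0, 0, -3]}])

```text
time_s: 18.75
position: [444.8, -2.4, 113.6]
ee_rot: [-0.0, -0.0, 1.0, 0.0]
wrist_force: [-0.7, -0.5, -0.6]
gripper_width: 61.0
finger_force: 22.5
```

```bash
python3 - <<'E'
from h import *
a=np.radians(8.3)
go(452.9,-226.7,115,a+np.pi/2)
E
```

```text
shift [  -8.  -224.3   -1.4] turn -0.144
```

Emit:
hand_motion(steps=[{"jaw":55, "d":[-0.1, -2, 0], "turn":-0.03}, {"jaw":55, "d":[-0.2, -4.5, 0], "turn":-0.06}, {"jaw":55, "d":[-0.3, -7, 0], "turn":-0.1}, {"jaw":55, "d":[-0.35, -9.5, 0], "turn":-0.13}, {"jaw":55, "d":[-0.4, -11.15, 0], "turn":-0.144}])

```text
time_s: 19.38
position: [452.1, -227.7, 112.5]
ee_rot: [-0.001, -0.071, 0.997, 0.0]
wrist_force: [1.0, 0.6, -0.7]
gripper_width: 61.2
finger_force: 22.5
```

Emit:
hand_motion(steps=[{"jaw":55}, {"jaw":55}, {"jaw":55}])

```text
time_s: 19.75
position: [453.3, -223.8, 113.4]
ee_rot: [-0.001, -0.073, 0.997, 0.001]
wrist_force: [-0.3, 1.0, -1.1]
gripper_width: 61.1
finger_force: 22.5
```

```bash
python3 - <<'E'
from h import *
a=np.radians(8.3)
go(452.9,-226.7,60.8,a+np.pi/2)
E
```

```text
shift [ 0.8 -2.9 52.6] turn 0.002
```

Emit:
hand_motion(steps=[{"jaw":55, "d":[0, -0.1, 0.75]}, {"jaw":55, "d":[0, -0.1, 1.5]}, {"jaw":55, "d":[0, -0.1, 2.1]}, {"jaw":55, "d":[0, -0.1, 2.4]}, {"jaw":55, "d":[0, -0.1, 2.5]}])

```text
time_s: 20.38
position: [453.7, -227.3, 63.5]
ee_rot: [-0.0, -0.072, 0.997, 0.0]
wrist_force: [-0.3, 0.3, 0.3]
gripper_width: 61.2
finger_force: 22.5
```

Emit:
hand_motion(steps=[{"jaw":55}, {"jaw":55}, {"jaw":55, "d":[0, 0, 0.05]}, {"jaw":55, "d":[0, 0, 0.1]}, {"jaw":55, "d":[0, 0, 0.1]}])

```text
time_s: 21.0
position: [453.8, -227.4, 62.0]
ee_rot: [-0.0, -0.072, 0.997, 0.0]
wrist_force: [0.3, -0.2, 0.5]
gripper_width: 60.9
finger_force: 22.5
```

Emit:
hand_motion(steps=[{"jaw":55, "d":[0, 0, 0.025]}, {"jaw":55, "d":[0, 0, 0.05]}, {"jaw":55, "d":[0, 0, 0.05]}, {"jaw":55, "d":[0, 0, 0.05]}])

```text
time_s: 21.5
position: [453.9, -227.4, 61.1]
ee_rot: [0.0, -0.072, 0.997, 0.0]
wrist_force: [0.7, -0.6, 0.3]
gripper_width: 61.1
finger_force: 22.5
```

Emit:
hand_motion(steps=[{"jaw":55, "d":[0, 0, 0.02]}, {"jaw":55, "d":[0, 0, 0.04]}, {"jaw":55, "d":[0, 0, 0.04]}, {"jaw":55, "d":[0, 0, 0.04]}])

```text
time_s: 22.0
position: [454.3, -227.4, 60.9]
ee_rot: [0.0, -0.072, 0.997, -0.0]
wrist_force: [-0.9, 1.6, 6.6]
gripper_width: 61.0
finger_force: 23.0
```

Emit:
hand_motion(steps=[{"jaw":85}, {"jaw":85}, {"jaw":85}, {"jaw":85}])

```text
time_s: 22.5
position: [453.7, -227.4, 60.1]
ee_rot: [-0.0, -0.072, 0.997, 0.0]
wrist_force: [-0.3, 0.3, -0.8]
gripper_width: 85.0
finger_force: 0.0
```

Emit:
hand_motion(steps=[{"jaw":85, "d":[0, 0, -1.25]}, {"jaw":85, "d":[0, 0, -3]}, {"jaw":85, "d":[0, 0, -4]}, {"jaw":85, "d":[0, 0, -4]}])

```text
time_s: 23.0
position: [454.8, -227.8, 141.6]
ee_rot: [0.002, -0.072, 0.997, -0.001]
wrist_force: [-0.2, 0.7, -1.2]
gripper_width: 85.0
finger_force: 0.0
```

```bash
python3 - <<'E'
from h import *
go(434,-409,100,np.radians(100.9))
E
```

```text
shift [  46.8 -176.2   41.7] turn -0.046
```

Scaled: -176 mm is -8.8, -170 mm is -8.5.

Emit:
hand_motion(steps=[{"jaw":85, "d":[0.6, -2.25, 0], "turn":-0.02}, {"jaw":85, "d":[1.25, -4.75, 0], "turn":-0.046}, {"jaw":85, "d":[1.9, -7.25, 0.5], "turn":-0.046}, {"jaw":85, "d":[2.25, -8.5, 1.25], "turn":-0.046}, {"jaw":85, "d":[2.35, -8.8, 2.1], "turn":-0.046}])

```text
time_s: 23.62
position: [431.2, -409.8, 96.3]
ee_rot: [-0.001, -0.093, 0.996, 0.0]
wrist_force: [0.3, 0.5, -0.0]
gripper_width: 85.1
finger_force: 0.0
```

Emit:
hand_motion(steps=[{"jaw":85}, {"jaw":85}, {"jaw":85}, {"jaw":85}])

```text
time_s: 24.12
position: [433.2, -407.9, 98.9]
ee_rot: [0.001, -0.096, 0.995, -0.0]
wrist_force: [-0.1, -0.2, 0.7]
gripper_width: 85.1
finger_force: 0.0
```

```bash
python3 - <<'E'
from h import *
go(434,-409,28,np.radians(100.9))
p,d=optics.read_camera("top");np.savez("top1.npz",p=p,d=d)
t=cv2.resize(p[120:280,190:450],(780,480),interpolation=cv2.INTER_CUBIC);cv2.imwrite("pics/t1.png",cv2.convertScaleAbs(t[:,:,::-1],alpha=1.7))
E
```

```text
shift [-0.5 -1.2 70.9] turn 0.001
```

View pics/t1.png

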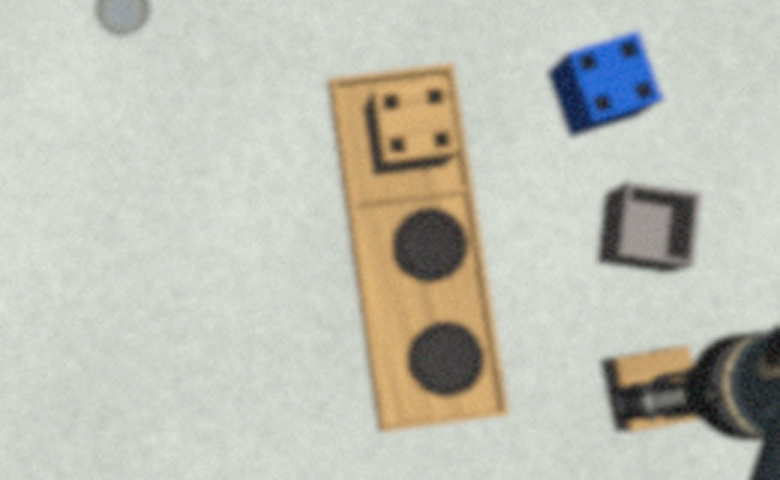

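The tall tub stands in the square bay, with recesses at (391,102), (435,97), (398,145) and (442,140). The cups stand in the long bay at (430,245) and (446,358). The fingers straddle the short tub at (650,390). Next I get precise lid centres and then grasp.

```bash
python3 - <<'E'
from h import *
def rec(f,box,z):
    p=np.load(f)["p"];u0,v0,u1,v1=box;g=cv2.cvtColor(p,cv2.COLOR_RGB2GRAY)[v0:v1,u0:u1]
    g=cv2.resize(g,None,fx=4,fy=4,interpolation=cv2.INTER_CUBIC)
    lid=cv2.threshold(g,0,255,cv2.THRESH_BINARY_INV+cv2.THRESH_OTSU)[1]
    n,l,s,c=cv2.connectedComponentsWithStats(lid)
    k=[i for i in range(1,n) if 80<s[i,4]<800 and s[i,0]>0 and s[i,1]>0 and s[i,2]<30 and s[i,3]<30]
    uv=(c[k]+.5)/4-.5+[u0,v0];X=ray("top",uv,z);print(f,[s[i,4] for i in k],uv.round(1).tolist(),"\n",X.round(1).tolist(),X.mean(0).round(2))
    if len(X)==4:
        (c0,wh,an)=cv2.minAreaRect(X.astype(np.float32));print(c0,wh,an)
rec("top0.npz",(236,134,259,158),75.5)
rec("top1.npz",(316,148,342,174),81.5)
p=np.load("top0.npz")["p"];h=cv2.cvtColor(cv2.resize(p,None,fx=4,fy=4,interpolation=cv2.INTER_CUBIC),cv2.COLOR_RGB2HSV)
m=((h[...,1]>70)&(h[...,2]>70)).astype(np.uint8);cs,_=cv2.findContours(m,0,2)
for c in cs:
    (u,v),wh,_=cv2.minAreaRect(c)
    for nm,U,V,z in(("short",408,250,52),("tall",248,146,78)):
        if abs(u/4-U)<10 and abs(v/4-V)<10 and wh[0]>40:
            X=ray("top",(c[:,0]+.5)/4-.5,z);R_=cv2.minAreaRect(X.astype(np.float32));M=cv2.moments(X.astype(np.float32)[:,None]);print(nm,R_,M["m10"]/M["m00"],M["m01"]/M["m00"])
E
```

```text
top0.npz [np.int32(405), np.int32(406), np.int32(392), np.int32(403)] [[240.0, 137.4], [254.6, 137.6], [239.7, 151.7], [254.6, 151.8]] 
 [[706.0, 20.2], [706.2, -16.7], [669.1, 20.2], [669.7, -17.1]] [687.74   1.64]
(687.794189453125, 1.7638778686523438) (36.86874771118164, 37.35637664794922) 0.7296330332756042
top1.npz [np.int32(394), np.int32(401), np.int32(398), np.int32(404)] [[334.6, 151.7], [319.8, 153.6], [336.8, 166.0], [322.0, 167.8]] 
 [[672.4, -217.5], [666.9, -180.6], [636.0, -222.9], [630.6, -185.9]] [ 651.47 -201.72]
(651.4265747070312, -201.70611572265625) (36.802547454833984, 37.44941329956055) 8.470829010009766
short ((433.51141357421875, -407.66864013671875), (60.88658142089844, 63.669227600097656), 10.599345207214355) 433.60946263332846 -407.9776530600567
tall ((685.7620849609375, 1.8778610229492188), (63.647308349609375, 60.340511322021484), 0.8381959795951843) 686.0985534988678 1.6224478641976767
```

Emit:
hand_motion(steps=[{"jaw":85, "d":[0, -0.05, 1.25]}, {"jaw":85, "d":[0, -0.05, 2.25]}, {"jaw":85, "d":[0, -0.05, 3]}, {"jaw":85, "d":[0, -0.05, 3.4]}, {"jaw":85, "d":[0, -0.05, 3.55]}])

```text
time_s: 24.8
position: [432.8, -409.3, 27.0]
ee_rot: [-0.0, -0.095, 0.995, 0.0]
wrist_force: [-0.1, -0.6, 1.3]
gripper_width: 85.1
finger_force: 0.0
```

Emit:
hand_motion(steps=[{"jaw":85}, {"jaw":85}, {"jaw":85}])

```text
time_s: 25.18
position: [433.0, -409.5, 27.7]
ee_rot: [0.0, -0.095, 0.995, -0.0]
wrist_force: [0.6, -0.3, 0.7]
gripper_width: 85.2
finger_force: 0.0
```

Emit:
hand_motion(steps=[{"jaw":85, "d":[0, 0.15, 0]}, {"jaw":85, "d":[0, 0.15, 0]}])

```text
time_s: 25.42
position: [432.2, -405.9, 27.3]
ee_rot: [-0.0, -0.095, 0.995, 0.0]
wrist_force: [-0.1, 0.2, 0.6]
gripper_width: 84.8
finger_force: 0.0
```

Emit:
hand_motion(steps=[{"jaw":55}, {"jaw":55}, {"jaw":55}, {"jaw":55}, {"jaw":55}], clamp_n=40)

```text
time_s: 26.05
position: [432.4, -406.6, 27.5]
ee_rot: [0.0, -0.095, 0.995, -0.0]
wrist_force: [-1.0, 0.0, 3.8]
gripper_width: 61.3
finger_force: 44.0
```

Emit:
hand_motion(steps=[{"jaw":55, "d":[0, 0, -1]}, {"jaw":55, "d":[0, 0, -3]}, {"jaw":55, "d":[0, 0, -5.5]}, {"jaw":55, "d":[0, 0, -6.5]}, {"jaw":55, "d":[0, 0, -6.5]}])

```text
time_s: 26.68
position: [432.6, -406.6, 158.2]
ee_rot: [0.001, -0.095, 0.995, -0.001]
wrist_force: [0.8, 0.6, -1.6]
gripper_width: 61.4
finger_force: 44.4
```

```bash
python3 - <<'E'
from h import *
go(649.7,-199.9,155,np.radians(98.47))
E
```

```text
shift [-252.3  161.9    3.3] turn 0.042
```

Emit:
hand_motion(steps=[{"jaw":55, "d":[-2, 1.3, 0], "turn":0.01}, {"jaw":55, "d":[-4.5, 2.9, 0], "turn":0.02}, {"jaw":55, "d":[-7, 4.5, 0], "turn":0.03}, {"jaw":55, "d":[-9.5, 6.1, 0], "turn":0.042}, {"jaw":55, "d":[-11.75, 7.55, 0], "turn":0.042}])

```text
time_s: 27.3
position: [634.6, -211.2, 154.4]
ee_rot: [-0.002, -0.075, 0.997, 0.001]
wrist_force: [-0.0, -0.8, -2.2]
gripper_width: 61.5
finger_force: 44.3
```

Emit:
hand_motion(steps=[{"jaw":55, "d":[-0.4, 0.25, 0]}, {"jaw":55, "d":[-0.8, 0.5, 0]}, {"jaw":55, "d":[-0.8, 0.5, 0]}, {"jaw":55, "d":[-0.8, 0.5, 0]}, {"jaw":55, "d":[-0.8, 0.5, 0]}])

```text
time_s: 27.92
position: [648.1, -202.7, 157.4]
ee_rot: [-0.0, -0.073, 0.997, -0.0]
wrist_force: [-0.3, 0.0, -1.0]
gripper_width: 61.4
finger_force: 44.2
```

```bash
python3 - <<'E'
from h import *
go(649.7,-199.9,130,np.radians(98.47))
p,d=optics.read_camera("side");np.savez("side2.npz",p=p,d=d);cv2.imwrite("pics/s4.png",cv2.convertScaleAbs(cv2.resize(p[60:180,190:320,::-1],(650,600),interpolation=cv2.INTER_CUBIC),alpha=1.6))
E
```

```text
shift [-2.   2.5 27.4] turn -0.002
```

View pics/s4.png

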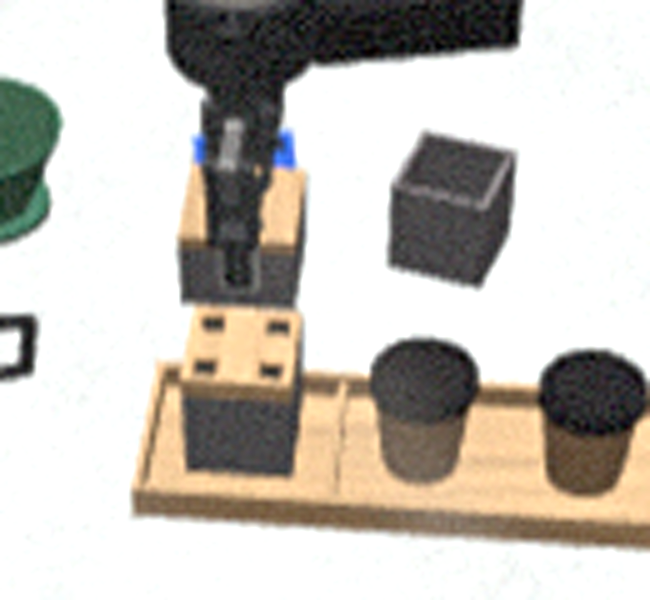

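The short tub hangs upright above the tall one. Its front lid corners are at (180,240) and (300,247); the tall tub's are at (184,380) and (299,390). I compare the two with rays.

```bash
python3 - <<'E'
from h import *
p=np.load("side2.npz")["p"]
c=lambda x,y:[190+(x+.5)/5-.5,60+(y+.5)/5-.5]
hsv=cv2.cvtColor(cv2.resize(p[60:180,190:320],(650,600),interpolation=cv2.INTER_CUBIC),cv2.COLOR_RGB2HSV)
g=hsv[...,2].astype(float)
# left/right edges of grey front faces along rows (values dark), at heights
for nm,rows,lim,z in(("short",range(262,292,6),(150,330),None),("tall",range(410,450,8),(150,330),None)):
    for y in rows:
        row=cv2.GaussianBlur(g,(7,7),0)[y,lim[0]:lim[1]];gr=np.gradient(row)
        print(nm,y,lim[0]+gr[:90].argmin(),lim[0]+90+gr[90:].argmax())
E
```

```text
short 262 178 303
short 268 179 301
short 274 179 300
short 280 180 299
short 286 180 299
tall 410 181 300
tall 418 183 299
tall 426 182 299
tall 434 183 299
tall 442 184 296
```

```bash
python3 - <<'E'
from h import *
p,M=tool();print(p)
a=np.radians(8.45);ex=np.array([np.cos(a),np.sin(a)]);ey=np.array([-ex[1],ex[0]])
def face(x,y,c0):
    uv=[190+(x+.5)/5-.5,60+(y+.5)/5-.5]
    A=np.r_[ray("side",uv,200)[0],200];B=np.r_[ray("side",uv,0)[0],0]
    f=lambda P:P[:2]@ey-c0@ey-31
    t=f(A)/(f(A)-f(B));return A+t*(B-A)
ct=np.array([651.45,-201.7]);cs=np.array(p[:2])-ey*1.9
for nm,c0,L in(("short",cs,[(179,268,301),(179,274,300),(180,280,299),(180,286,299)]),("tall",ct,[(183,418,299),(182,426,299),(183,434,299)])):
    for l,y,rr in L:
        A,B=face(l,y,c0),face(rr,y,c0);print(nm,A.round(1),B.round(1),"w",round((A-B)[:2]@ex,1),"mid along ex",round((A+B)[:2]@ex/2,2))
print("tcp ex",p[:2]@ex,"ey",p[:2]@ey, "tall cam ex",ct@ex,"target tcp ey",np.array([650.45,-199.8])@ey)
E
```

```text
[ 648.24044165 -202.40195168  157.44332166]
short [ 675.4 -168.9  160.2] [ 611.2 -178.5  165. ] w 64.8 mid along ex 610.81
short [ 675.6 -168.9  156.1] [ 611.8 -178.4  161. ] w 64.5 mid along ex 611.16
short [ 675.2 -169.   152. ] [ 612.3 -178.3  156.9] w 63.6 mid along ex 611.26
short [ 675.4 -168.9  147.9] [ 612.3 -178.3  152.8] w 63.8 mid along ex 611.35
tall [ 677.2 -166.5   53.8] [ 612.1 -176.2   59.5] w 65.8 mid along ex 612.47
tall [ 678.  -166.4   47.6] [ 612.1 -176.2   53.3] w 66.6 mid along ex 612.9
tall [ 677.7 -166.5   41.4] [ 612.2 -176.2   47.2] w 66.3 mid along ex 612.76
tcp ex 611.4612381894208 ey -295.46129091206166 tall cam ex 614.7391042802742 target tcp ey -293.2122711586457
```

Both cameras agree: about 1.7 mm farther away and 2.3 mm to +y.

Scaled: 5 mm is 0.25, -1.8 mm is -0.09.

Emit:
hand_motion(steps=[{"jaw":55, "d":[-0.09, 0.12, 0.25]}, {"jaw":55, "d":[-0.09, 0.12, 1]}, {"jaw":55, "d":[-0.09, 0.12, 1.6]}, {"jaw":55, "d":[-0.09, 0.12, 1.9]}, {"jaw":55, "d":[-0.09, 0.12, 2]}])

```text
time_s: 28.6
position: [649.9, -198.7, 116.4]
ee_rot: [-0.001, -0.074, 0.997, 0.0]
wrist_force: [0.2, 0.1, -2.3]
gripper_width: 61.4
finger_force: 44.2
```

Emit:
hand_motion(steps=[{"jaw":55, "d":[0, 0, 0.05]}, {"jaw":55, "d":[0, 0, 0.05]}, {"jaw":55, "d":[0, 0, 0.05]}, {"jaw":55, "d":[0, 0, 0.05]}, {"jaw":55, "d":[0, 0, 0.05]}])

```text
time_s: 29.22
position: [650.2, -198.8, 116.4]
ee_rot: [0.0, -0.074, 0.997, 0.0]
wrist_force: [-0.1, -0.5, -1.2]
gripper_width: 61.7
finger_force: 44.2
```

```bash
python3 - <<'E'
from h import *
go(649.7,-199.9,106.5,np.radians(98.47))
E
```

```text
shift [ 0.7 -1.   9.9] turn 0.0
```

Scaled: 2.5 mm is 0.125, 2 mm is 0.1.

Emit:
hand_motion(steps=[{"jaw":55, "d":[0.03, -0.05, 0.05]}, {"jaw":55, "d":[0.03, -0.05, 0.1]}, {"jaw":55, "d":[0.03, -0.05, 0.125]}, {"jaw":55, "d":[0.03, -0.05, 0.125]}, {"jaw":55, "d":[0.03, -0.05, 0.125]}])

```text
time_s: 29.85
position: [649.8, -199.8, 113.8]
ee_rot: [0.0, -0.074, 0.997, 0.0]
wrist_force: [-0.0, 0.3, -1.8]
gripper_width: 61.3
finger_force: 44.2
```

Emit:
hand_motion(steps=[{"jaw":55, "d":[0, 0, 0.025]}, {"jaw":55, "d":[0, 0, 0.05]}, {"jaw":55, "d":[0, 0, 0.075]}, {"jaw":55, "d":[0, 0, 0.1]}, {"jaw":55, "d":[0, 0, 0.1]}])

```text
time_s: 30.48
position: [649.7, -199.8, 111.7]
ee_rot: [-0.0, -0.074, 0.997, 0.0]
wrist_force: [0.1, 0.8, -1.8]
gripper_width: 61.4
finger_force: 44.2
```

Emit:
hand_motion(steps=[{"jaw":55, "d":[0, 0, 0.025]}, {"jaw":55, "d":[0, 0, 0.05]}, {"jaw":55, "d":[0, 0, 0.05]}, {"jaw":55, "d":[0, 0, 0.05]}])

```text
time_s: 30.98
position: [649.8, -199.8, 110.8]
ee_rot: [-0.0, -0.074, 0.997, 0.0]
wrist_force: [-0.5, -0.2, -2.9]
gripper_width: 61.4
finger_force: 44.2
```

No contact at 110.8, so the feet are entering the recesses.

Emit:
hand_motion(steps=[{"jaw":55, "d":[0, 0, 0.025]}, {"jaw":55, "d":[0, 0, 0.05]}, {"jaw":55, "d":[0, 0, 0.05]}, {"jaw":55, "d":[0, 0, 0.05]}])

```text
time_s: 31.48
position: [649.8, -199.8, 109.7]
ee_rot: [-0.0, -0.074, 0.997, 0.0]
wrist_force: [0.4, -1.0, -1.9]
gripper_width: 61.6
finger_force: 44.2
```

Emit:
hand_motion(steps=[{"jaw":55, "d":[0, 0, 0.025]}, {"jaw":55, "d":[0, 0, 0.05]}, {"jaw":55, "d":[0, 0, 0.05]}, {"jaw":55, "d":[0, 0, 0.05]}])

```text
time_s: 31.98
position: [649.8, -199.8, 108.8]
ee_rot: [0.0, -0.074, 0.997, 0.0]
wrist_force: [-0.0, -0.1, -2.2]
gripper_width: 61.2
finger_force: 44.2
```

Emit:
hand_motion(steps=[{"jaw":55, "d":[0, 0, 0.025]}, {"jaw":55, "d":[0, 0, 0.05]}, {"jaw":55, "d":[0, 0, 0.05]}, {"jaw":55, "d":[0, 0, 0.05]}])

```text
time_s: 32.48
position: [649.8, -199.8, 107.8]
ee_rot: [0.0, -0.074, 0.997, 0.0]
wrist_force: [0.7, 0.9, -1.9]
gripper_width: 61.2
finger_force: 44.2
```

The manual's scale: shifts go in units of 20 mm. Converting my numbers, 1 mm is 0.05, 0.5 mm is 0.025.

Emit:
hand_motion(steps=[{"jaw":55, "d":[0, 0, 0.025]}, {"jaw":55, "d":[0, 0, 0.05]}, {"jaw":55, "d":[0, 0, 0.05]}, {"jaw":55, "d":[0, 0, 0.05]}])

```text
time_s: 32.98
position: [649.8, -199.8, 106.7]
ee_rot: [-0.0, -0.074, 0.997, 0.0]
wrist_force: [0.1, 0.0, -0.7]
gripper_width: 61.3
finger_force: 44.2
```

Emit:
hand_motion(steps=[{"jaw":55, "d":[0, 0, 0.015]}, {"jaw":55, "d":[0, 0, 0.03]}, {"jaw":55, "d":[0, 0, 0.03]}, {"jaw":55, "d":[0, 0, 0.03]}])

```text
time_s: 33.48
position: [649.9, -199.9, 106.6]
ee_rot: [0.0, -0.074, 0.997, -0.0]
wrist_force: [-1.1, -0.1, 2.5]
gripper_width: 61.2
finger_force: 44.5
```

Contact comes at 106.6, the predicted seated height. I release, rise and look.

Emit:
hand_motion(steps=[{"jaw":85}, {"jaw":85}, {"jaw":85}, {"jaw":85}])

```text
time_s: 33.98
position: [649.8, -199.9, 106.1]
ee_rot: [-0.0, -0.074, 0.997, 0.0]
wrist_force: [-0.2, 0.4, -0.4]
gripper_width: 85.0
finger_force: 0.0
```

Emit:
hand_motion(steps=[{"jaw":85, "d":[0, 0, -1]}, {"jaw":85, "d":[0, 0, -3]}, {"jaw":85, "d":[0, 0, -5.5]}, {"jaw":85, "d":[0, 0, -6.5]}])

```text
time_s: 34.48
position: [651.5, -200.5, 241.9]
ee_rot: [0.004, -0.074, 0.997, -0.001]
wrist_force: [-0.2, -0.3, -0.4]
gripper_width: 85.5
finger_force: 0.0
```

Emit:
hand_motion(steps=[{"jaw":85, "d":[1.5, 2.5, 0]}, {"jaw":85, "d":[3, 5, 0]}, {"jaw":85, "d":[4.5, 7.5, 0]}, {"jaw":85, "d":[5, 10, 0]}, {"jaw":85, "d":[5, 10, 0]}])

```text
time_s: 35.1
position: [520.5, -12.4, 238.0]
ee_rot: [0.001, -0.078, 0.997, 0.001]
wrist_force: [1.3, -0.3, 0.8]
gripper_width: 84.8
finger_force: 0.0
```

```bash
python3 - <<'E'
from h import *
p,d=optics.read_camera("side");W=cloud("side",d)
N=W[(np.hypot(W[...,0]-650,W[...,1]+201)<25)&(W[...,2]>90)];print("top z",np.median(N[:,2]))
a=cv2.resize(p[90:180,190:380,::-1],(760,360),interpolation=cv2.INTER_CUBIC)
p,_=optics.read_camera("top");b=cv2.resize(p[135:275,100:450,::-1],(600,240),interpolation=cv2.INTER_AREA)
b=cv2.copyMakeBorder(b,0,0,0,160,cv2.BORDER_CONSTANT)
cv2.imwrite("pics/end.png",cv2.convertScaleAbs(np.vstack([a,b]),alpha=1.6))
E
```

```text
top z 131.15455384652796
```

View pics/end.png

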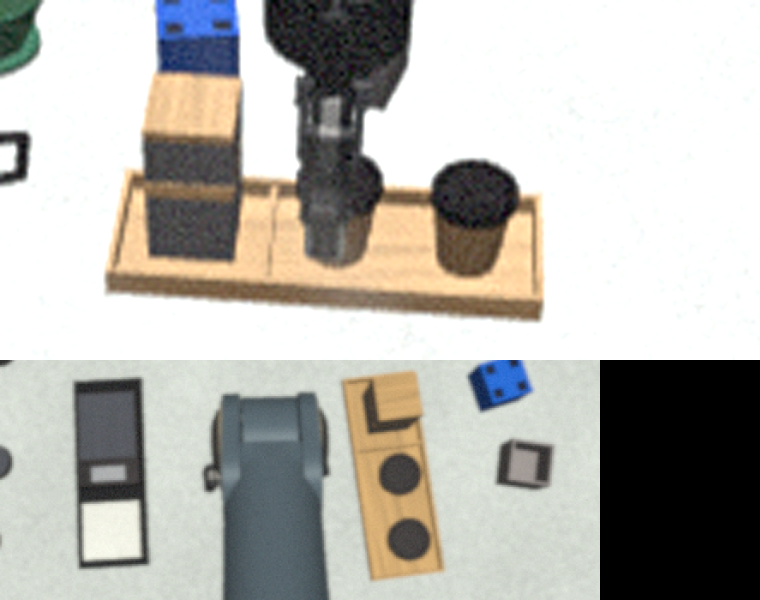

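The short tub sits flush on the tall one at (193,150), its top at 131 mm, which is the seated height. Both cups stand upright in the long bay at (345,210) and (472,215), and the open tub has not moved. I hand in.

```bash
python3 -c "
from plant import r
print(r.hand_in())"
```

```text
the job is handed in; nothing more can be done
None
```

The job is handed in, verdict not shown: the last pictures show both lidded cups upright in the long bay and the short tub seated on the tall one in the square bay; the open tub has not moved, and the arm never went near the open cup.

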